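# Find the loose bearing bolt and hold its cap open

### The arm

A 7-joint arm with a two-finger parallel gripper is mounted at the origin on a cart in front of the work surface, level with it; the furniture and walls round the work are solid. World frame = base frame: x ahead of the robot, y to its left, z up, the work surface at z = 0. Lengths are in m, angles in rad, forces in N, time in s.
With the tool pointing down it reaches from about 0.4 to 0.85 m from the base axis. Payload 10.4 kg.
Tool frame: the origin (TCP) lies on the front face of the gripper's body, between the roots of the fingers; the fingertips stand 73 mm ahead of it and the grasp point (between the pads) lies 54 mm ahead of it; z points along the fingers, y is the line along which they close (so a half turn about z gives the same grasp; the last joint's range is limited). The gripper opens to 85 mm and grips with 20 to 120 N. Pads are 22 mm wide; open, the fingers measure 114 mm over their backs; the gripper's body (76 mm by 85 mm) begins 54 mm behind the grasp point. The pads swing forward as they close: fully open they stand 13 mm farther back than shut.
Start: joints at [1.262, 0.332, -0.065, 1.46, 0.022, 1.35, -0.088], TCP at [0.176, -0.6, 0.304] pointing down, gripper open.
Joint ranges: [-2.6, 2.6], [-0.5, 2.12], [-1.47, 1.34], [0.16, 2.42], [-1.27, 4.41], [0.06, 2.06], [-2.6, 2.6]. Speed limits (rad/s): [2.22, 2.22, 2.79, 2.79, 3.14, 3.14, 3.14].

### API

Orientations are given as a unit quaternion [x, y, z, w].
In Python, from bench import readout, cams, finish_job gives the robot as it stands.
- The arm moves only by the tool arm_command, never from a script. Its argument "rows" is a list that holds one entry, the list of rows, each a list of 7 numbers: the turn, a rotation vector about the tool's x, y, z in rad, then the shift along the tool's x, y, z in cm, then the opening, from -1 (shut) to 1 (fully open). A call has 1 to 8 rows; each row shifts and turns the commanded pose from where the row before left it, along the tool's axes as they then stand; what a row does not reach is not made up. A row lasts 1/8 s, in which the tool goes at most 62.5 mm and 10.7 degrees, less where a joint would pass 70% of its speed; a pose out of reach is approached as far as the arm can. A call with a gripper value outside its range is refused whole. The fingers move at their own pace and stop on an object; "squeeze" is the grip in N (left out, the last holds). Time passes only in rows, so rows that do not move let the fingers close. It gives the time, the measured TCP pose, the force, the opening and the grip force at its end, in the units of the state.
- readout.get_obs(): the state, without advancing time (a new reading comes with each control period).
- cams.read_camera(name): name is "side" or "top"; returns a dict with "color" (400x640x3 uint8, red, green, blue), "depth" (400x640 float32, m along the optical axis (not along the pixel's ray), 0 where there is no reading), "fx", "fy", "cx", "cy" (pixels), "k1" (the pictures are not rectified: a ray, as slopes to the right and down, at radius r is drawn at 1 + k1 r^2 times it, then the intrinsics apply), "pose" (4x4, takes a point from camera to world coordinates). Camera axes: x right, y down, z forward; pixel columns grow to the right and rows downward; lengths in m; the calibration is good to about 2 mm. A picture is of the moment at which its call begins.
- finish_job(): hands the job in; it is judged then, once.
Trained networks look in a picture, given as the dict that the camera call returned (one of the last four; its "shot" number tells which), for a name from the list of things; names that differ only in an ending like _2 or _b are one class to them, and where a whole thing is asked for, a point or a joint stands for the part that bears it (a point fixed in the world has none). Each returns a list of dicts, best first, with "p" (0 to 1); they miss things now and then, are a little off and sometimes report something else, mostly with a low value. They report only what shows in the picture. A call takes as long as a camera call.
- cams.spot_in(name, picture): "rect" ([left, top, right, bottom] in pixels, round what is visible of it).
- cams.silhouettes(name, picture): "mask" (400x640 bool, what is visible of it) and "rect" ([left, top, right, bottom] in pixels, round what is visible of it).
- cams.landmark_of(name, picture): "uv" ([column, row] in pixels: a listed point, or the origin of a listed thing).
The state is a dict: "time": time; "joint_pos": joint angles; "joint_vel": joint speeds; "joint_torque": joint torques, N m; "eef_pos": TCP position; "orientation": TCP orientation; "wrist_force": force on the tool from outside, world axes, zero at the start; "moment": the same for the moment, N m; "grip_width": finger opening in m; "finger_force": force on a finger pad.
Only numpy, scipy, OpenCV 4.12 (cv2) and the standard library are available. Lean on these libraries where they do the work, as an engineer would, in place of code of your own. Each camera call takes 0.05 s, during which the arm holds its last target. There are 200 camera calls.

### The job

The sanding spindle on the bench rattles: one of the bolts on its three hinged bearing caps has worked loose. Tap the three bolt heads lightly with your fingertips, one after the other from the pulley end to the drum end, to feel which one gives; then lift that bearing's hinged cap by its front, open to about 50 degrees so that the shell can be looked at. Finish while still holding the cap up steadily, and do not shift the tools and other things lying about.

Things in the scene. Friction and masses are not known exactly. Their poses are not given: they have to be found in the camera images.
- spindle: bench sanding spindle, fixed: grey bed 104 (x) x 256 (y) x 16 mm high, steel shaft 18 mm thick along y, its axis 56 mm above the table. Grooved pulley (84 mm across) on the +y end, brown sanding drum (74 mm) on the -y end. Origin: on the table under mid shaft; front = -x, z up. Three look-alike bearings stand on the bed at about y = +100 (pulley end), 0 and -100 mm (drum end), each within 6 mm
- bearing_1: dark steel bearing, one of three alike (the number says nothing of its place or bolt). Origin: on the bed, 16 mm above the table, under the shaft; axes as the spindle's. Its hinged cap, 34 mm wide in y, with a half-round crown of radius 22 mm over the shaft, turns on a pin along y at x = +32, z = +40 mm (height of the shaft axis)
- bolt_1: cap bolt of bearing_1, at its x = -34 mm: hex head 18 mm across on a black rubber washer. Origin: under the head, on its axis; top of head 12 mm above it, 86 mm above the table, the cap's highest point. One of the three, alike to the eye, is loose: pressed down it gives 5 mm (starts at 1 N, fully down at 5 N) and springs back; a tight one gives under 1 mm. The bolt stays in its cap when that lifts
- lug_1 (a point): centre of the lifting lug at the front of bearing_1's cap: round, 22 mm in diameter, 18 mm thick along y, flat faces to +y and -y (pinch these; it can pivot between the fingers), on a neck 11 mm wide; 108 mm in front of the hinge pin and 8 mm above it, 64 mm above the table when shut. The cap's 34 mm wide part begins 26 mm behind it
- cap_1 (a joint): opening of bearing_1's cap, rad: 0 shut, stop at 1.1. It turns about the hinge pin, front edge up and back (about the bearing's +y axis). With a tight bolt it stays shut; with the loose bolt it weighs 0.2 to 0.35 kg, lifts freely and falls shut if let go
- bearing_2: dark steel bearing, one of three alike (the number says nothing of its place or bolt). Origin: on the bed, 16 mm above the table, under the shaft; axes as the spindle's. Its hinged cap, 34 mm wide in y, with a half-round crown of radius 22 mm over the shaft, turns on a pin along y at x = +32, z = +40 mm (height of the shaft axis)
- bolt_2: cap bolt of bearing_2, at its x = -34 mm: hex head 18 mm across on a black rubber washer. Origin: under the head, on its axis; top of head 12 mm above it, 86 mm above the table, the cap's highest point. One of the three, alike to the eye, is loose: pressed down it gives 5 mm (starts at 1 N, fully down at 5 N) and springs back; a tight one gives under 1 mm. The bolt stays in its cap when that lifts
- lug_2 (a point): centre of the lifting lug at the front of bearing_2's cap: round, 22 mm in diameter, 18 mm thick along y, flat faces to +y and -y (pinch these; it can pivot between the fingers), on a neck 11 mm wide; 108 mm in front of the hinge pin and 8 mm above it, 64 mm above the table when shut. The cap's 34 mm wide part begins 26 mm behind it
- cap_2 (a joint): opening of bearing_2's cap, rad: 0 shut, stop at 1.1. It turns about the hinge pin, front edge up and back (about the bearing's +y axis). With a tight bolt it stays shut; with the loose bolt it weighs 0.2 to 0.35 kg, lifts freely and falls shut if let go
- bearing_3: dark steel bearing, one of three alike (the number says nothing of its place or bolt). Origin: on the bed, 16 mm above the table, under the shaft; axes as the spindle's. Its hinged cap, 34 mm wide in y, with a half-round crown of radius 22 mm over the shaft, turns on a pin along y at x = +32, z = +40 mm (height of the shaft axis)
- bolt_3: cap bolt of bearing_3, at its x = -34 mm: hex head 18 mm across on a black rubber washer. Origin: under the head, on its axis; top of head 12 mm above it, 86 mm above the table, the cap's highest point. One of the three, alike to the eye, is loose: pressed down it gives 5 mm (starts at 1 N, fully down at 5 N) and springs back; a tight one gives under 1 mm. The bolt stays in its cap when that lifts
- lug_3 (a point): centre of the lifting lug at the front of bearing_3's cap: round, 22 mm in diameter, 18 mm thick along y, flat faces to +y and -y (pinch these; it can pivot between the fingers), on a neck 11 mm wide; 108 mm in front of the hinge pin and 8 mm above it, 64 mm above the table when shut. The cap's 34 mm wide part begins 26 mm behind it
- cap_3 (a joint): opening of bearing_3's cap, rad: 0 shut, stop at 1.1. It turns about the hinge pin, front edge up and back (about the bearing's +y axis). With a tight bolt it stays shut; with the loose bolt it weighs 0.2 to 0.35 kg, lifts freely and falls shut if let go
- spanner: open-ended spanner, 160 mm long, lying in front of the spindle; origin at the centre of its underside
- screw_tin: round tin of screws, 70 mm across, 22 mm high; origin under its centre
- sanding_block: cork-topped sanding block, 62x112x36 mm; origin under its centre
- bottle_squeeze: white squeeze bottle with a black cap, 71x86x171 mm; origin under its centre
- pencil: green pencil lying flat, 123 mm long, 7 mm thick; origin under its centre

How it is judged:
On the way, in this order (a step that is already met when the one before it is completed fails the run):
1. the bolt at the pulley end is tapped (((y of bearing_1 in the frame of spindle above 0.05 m and contact force between bolt_1 and the fingers above 1.5 N) or (y of bearing_2 in the frame of spindle above 0.05 m and contact force between bolt_2 and the fingers above 1.5 N) or (y of bearing_3 in the frame of spindle above 0.05 m and contact force between bolt_3 and the fingers above 1.5 N))).
2. the middle bolt is tapped (((y of bearing_1 in the frame of spindle between -0.05 and 0.05 m and contact force between bolt_1 and the fingers above 1.5 N) or (y of bearing_2 in the frame of spindle between -0.05 and 0.05 m and contact force between bolt_2 and the fingers above 1.5 N) or (y of bearing_3 in the frame of spindle between -0.05 and 0.05 m and contact force between bolt_3 and the fingers above 1.5 N))).
3. the bolt at the drum end is tapped (((y of bearing_1 in the frame of spindle below -0.05 m and contact force between bolt_1 and the fingers above 1.5 N) or (y of bearing_2 in the frame of spindle below -0.05 m and contact force between bolt_2 and the fingers above 1.5 N) or (y of bearing_3 in the frame of spindle below -0.05 m and contact force between bolt_3 and the fingers above 1.5 N))).
4. the cap with the loose bolt is lifted open and held by the fingers (((value of joint cap_1 above 0.75 rad and velocity of joint cap_1 between -0.15 and 0.15 rad/s and contact force between bearing_1 and the fingers above 0.3 N) or (value of joint cap_2 above 0.75 rad and velocity of joint cap_2 between -0.15 and 0.15 rad/s and contact force between bearing_2 and the fingers above 0.3 N) or (value of joint cap_3 above 0.75 rad and velocity of joint cap_3 between -0.15 and 0.15 rad/s and contact force between bearing_3 and the fingers above 0.3 N))), for 0.2 s.
At the end, for the whole second after the job is handed in: The cap with the loose bolt stands at least 0.75 rad (43 degrees) open, still (under 0.15 rad/s), carried by the fingers (contact over 0.3 N); the program has ended while holding it (((value of joint cap_1 above 0.75 rad and velocity of joint cap_1 between -0.15 and 0.15 rad/s and contact force between bearing_1 and the fingers above 0.3 N) or (value of joint cap_2 above 0.75 rad and velocity of joint cap_2 between -0.15 and 0.15 rad/s and contact force between bearing_2 and the fingers above 0.3 N) or (value of joint cap_3 above 0.75 rad and velocity of joint cap_3 between -0.15 and 0.15 rad/s and contact force between bearing_3 and the fingers above 0.3 N))); the arm keeps its last pose, push and grip.
It fails at once if a bolt is struck with more than 45 N (contact force between any of bolt_1, bolt_2, bolt_3 and the arm above 45 N).
It fails at once if one of the things lying about is shifted by more than 30 mm (distance of any of spanner, screw_tin, sanding_block, bottle_squeeze, pencil from where it was at the start of the episode above 0.03 m).
It also fails if it takes over 43 s, if anything falls off the work surface, if the arm or the gripper's body presses on something with over 40 N, if the wrist force passes 120 N, or if a joint passes its speed limit or range.

## Working session

There is one attempt and no reset: what is moved stays moved. The work goes in short steps, Python scripts to look and compute and a tool call to move; the robot and the scene stay as the last step left them, time stands still between calls to the robot, and variables do not carry over. Pictures are saved under pics/ and viewed, at most 10 in all, crops included, and the job is handed in when it is done.

Besides the shell and the picture viewer there is one more tool, called after "Emit:" by a JSON object that holds its "name" and its "arguments", one argument or row to a line. arm_command: Moves the arm, as the interface text tells. Its arguments: {"type":"object","properties":{"rows":{"type":"array"},"squeeze":{"type":"number"}},"required":["rows"]}

```bash
mkdir -p pics; cat > h.py <<'E'
import numpy as np, cv2
from bench import readout, cams, finish_job
from scipy.spatial.transform import Rotation as R
def ray(c,u,v):
    K=np.array([[c['fx'],0,c['cx']],[0,c['fy'],c['cy']],[0,0,1.]])
    p=cv2.undistortPoints(np.array([[[u,v]]],float),K,np.array([c['k1'],0,0,0.]))[0,0]
    return np.array([p[0],p[1],1.])
def at_z(c,u,v,z):
    P=np.array(c['pose']); d=P[:3,:3]@ray(c,u,v); o=P[:3,3]
    return o+d*(z-o[2])/d[2]
def save(c,n): cv2.imwrite('pics/'+n,c['color'][:,:,::-1])
E
python3 - <<'E'
from h import *
for n in ['top','side']:
    c=cams.read_camera(n); save(c,n+'0.png'); print(n,np.round(c['pose'],3).tolist(),c['fx'],c['k1'])
    for k,z in [('bolt_1',.074),('lug_1',.064),('bearing_1',.016),('spindle',0),('spanner',0),('screw_tin',0),('sanding_block',0),('bottle_squeeze',0),('pencil',0)]:
        for r in cams.landmark_of(k,c)[:4]: print(k,round(r['p'],2),np.round(r['uv'],1),np.round(at_z(c,*r['uv'],z),4))
o=readout.get_obs(); print(o['time'],o['eef_pos'],R.from_quat(o['orientation']).as_matrix().round(3).tolist(),o['wrist_force'])
E
```

```text
top [[0.008, -0.976, 0.217, 0.292], [-1.0, -0.007, 0.005, -0.197], [-0.003, -0.217, -0.976, 1.112], [0.0, 0.0, 0.0, 1.0]] 437.1617570701035 -0.09539747855536407
bolt_1 0.61 [357.1 218.9] [ 0.4801 -0.2776  0.074 ]
bolt_1 0.56 [245.5 140.9] [0.6777 0.0018 0.074 ]
bolt_1 0.42 [400.2 215.8] [ 0.4884 -0.3822  0.074 ]
bolt_1 0.4 [309.7 220. ] [ 0.4766 -0.1632  0.074 ]
lug_1 0.95 [399.2 236.7] [ 0.4388 -0.38    0.064 ]
lug_1 0.79 [357.1 236. ] [ 0.4399 -0.278   0.064 ]
lug_1 0.77 [314.4 233.8] [ 0.4446 -0.1748  0.064 ]
lug_1 0.19 [429.4 276.6] [ 0.3432 -0.45    0.064 ]
bearing_1 0.91 [355.8 212.4] [ 0.5075 -0.2789  0.016 ]
bearing_1 0.88 [395.1 212.1] [ 0.5089 -0.3797  0.016 ]
spindle 0.73 [354.8 209.8] [ 0.5175 -0.2775  0.    ]
spanner 0.83 [371.9 251.7] [ 0.4089 -0.3203  0.    ]
spanner 0.15 [245.8 139.7] [0.7087 0.0154 0.    ]
screw_tin 0.84 [426.9 277. ] [ 0.3453 -0.459   0.    ]
screw_tin 0.41 [246.7 140.3] [0.707  0.0128 0.    ]
sanding_block 0.58 [224.7 203.4] [0.5319 0.0625 0.    ]
sanding_block 0.4 [316.5 237.5] [ 0.4444 -0.1789  0.    ]
bottle_squeeze 0.79 [247.7 140.6] [0.7061 0.
[... 579 characters left out ...]
8  0.016 ]
bearing_1 0.71 [321.3 240.2] [ 0.5136 -0.2758  0.016 ]
bearing_1 0.69 [321.9 208.5] [ 0.5123 -0.1667  0.016 ]
spindle 0.8 [319.9 242.7] [ 0.5104 -0.2692  0.    ]
spanner 0.45 [321.3 272.2] [ 0.516  -0.3559  0.    ]
screw_tin 0.74 [233.8 308. ] [ 0.3428 -0.454  -0.    ]
screw_tin 0.44 [303.7 194.4] [ 0.4612 -0.0945  0.    ]
sanding_block 0.64 [332.2 163.1] [0.5382 0.0564 0.    ]
bottle_squeeze 0.96 [386.3 175.7] [0.6961 0.0011 0.    ]
bottle_squeeze 0.15 [334.2 164.2] [0.5443 0.0509 0.    ]
pencil 0.52 [242.3 230.8] [ 0.3199 -0.239   0.    ]
1.0 [ 0.17620135 -0.59965164  0.30396077] [[0.959, 0.282, 0.0], [0.282, -0.959, -0.0], [0.0, 0.0, -1.0]] [-0.28019893 -0.51368771  0.02387363]
```

View pics/top0.png

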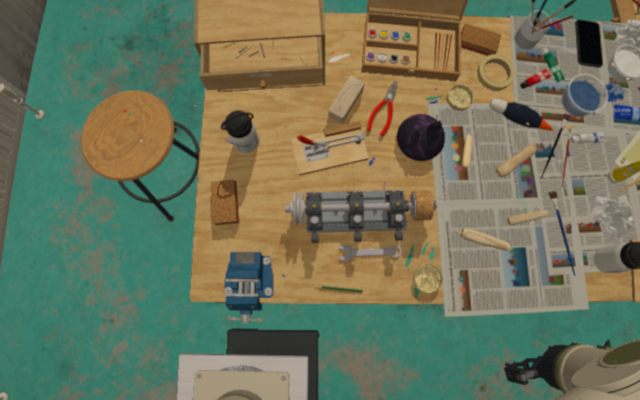

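View pics/side0.png

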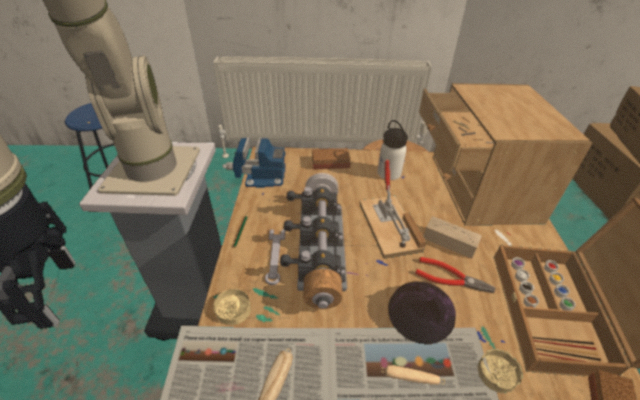

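The pictures show the spindle with the pulley on the left in the top view: lugs at about (314,234), (357,236) and (399,237), spanner in front at (372,252), tin at (427,280), and blue vise at (247,280). I'll refine the positions with depth.

```bash
python3 - <<'E'
from h import *
from scipy.ndimage import label
for n in ['top','side']:
    c=cams.read_camera(n); P=np.array(c['pose'])
    K=np.array([[c['fx'],0,c['cx']],[0,c['fy'],c['cy']],[0,0,1.]])
    vv,uu=np.mgrid[0:400,0:640]
    pts=np.stack([uu.ravel(),vv.ravel()],1)[:,None].astype(float)
    q=cv2.undistortPoints(pts,K,np.array([c['k1'],0,0,0.]))[:,0]
    d=c['depth'].ravel(); W=np.c_[q*d[:,None],d]@P[:3,:3].T+P[:3,3]; W=W.reshape(400,640,3)
    box=(d.reshape(400,640)>0)&(W[...,0]>.40)&(W[...,0]<.6)&(W[...,1]>-.5)&(W[...,1]<-.08)
    for lo,hi,xl,xh in [(.082,.092,.45,.51),(.058,.076,.41,.455),(.073,.082,.49,.55)]:
        m=box&(W[...,2]>lo)&(W[...,2]<hi)&(W[...,0]>xl)&(W[...,0]<xh)
        L,k=label(m)
        for i in range(1,k+1):
            s=W[L==i]
            if len(s)>8: print(n,lo,len(s),s.mean(0).round(4),s.min(0).round(3),s.max(0).round(3))
    # vise & table extents
    if n=='top':
        im=c['color'][150:310,200:460]; cv2.imwrite('pics/crop.png',cv2.resize(im,None,fx=3,fy=3,interpolation=cv2.INTER_CUBIC)[:,:,::-1])
        v=(W[...,0]>.28)&(W[...,0]<.5)&(W[...,1]>-.15)&(W[...,1]<.1)&(W[...,2]>.03)
        print('vise',W[v].min(0).round(3),W[v].max(0).round(3))
        s=box&(W[...,2]>.055)&(W[...,2]<.07)&(W[...,0]>.49); s=W[s]; print(np.polyfit(s[:,1],s[:,0],1))
E
```

```text
top 0.082 57 [ 0.4909 -0.1341  0.0877] [ 0.475 -0.143  0.082] [ 0.508 -0.126  0.092]
top 0.082 126 [ 0.4996 -0.4357  0.0872] [ 0.489 -0.46   0.082] [ 0.51  -0.415  0.092]
top 0.082 38 [ 0.4818 -0.3754  0.0863] [ 0.474 -0.382  0.082] [ 0.491 -0.368  0.091]
top 0.082 39 [ 0.4789 -0.2762  0.0867] [ 0.47  -0.284  0.082] [ 0.487 -0.269  0.091]
top 0.082 35 [ 0.475  -0.1727  0.0869] [ 0.467 -0.179  0.084] [ 0.482 -0.167  0.09 ]
top 0.058 79 [ 0.4371 -0.1745  0.0709] [ 0.424 -0.184  0.062] [ 0.455 -0.167  0.076]
top 0.058 72 [ 0.4394 -0.2768  0.0706] [ 0.427 -0.287  0.06 ] [ 0.454 -0.268  0.076]
top 0.058 74 [ 0.4408 -0.3761  0.0708] [ 0.43  -0.386  0.059] [ 0.455 -0.368  0.076]
top 0.073 22 [ 0.5416 -0.4212  0.0785] [ 0.525 -0.439  0.074] [ 0.55  -0.414  0.082]
top 0.073 159 [ 0.5156 -0.3744  0.0772] [ 0.498 -0.392  0.073] [ 0.533 -0.357  0.081]
top 0.073 167 [ 0.5116 -0.2749  0.0773] [ 0.496 -0.292  0.073] [ 0.529 -0.258  0.082]
top 0.073 163 [ 0.5087 -0.1721  0.0773] [ 0.493 -0.188  0.073] [ 0.526 -0.156  0.082]
top 0.073 17 [ 0.5076 -0.1172  0.0752] [ 0.5   -0.12   0.073] [ 0.516 -0.115
[... 763 characters left out ...]
 0.075]
side 0.058 110 [ 0.441  -0.2819  0.0687] [ 0.428 -0.289  0.058] [ 0.455 -0.268  0.076]
side 0.058 124 [ 0.443  -0.381   0.0693] [ 0.432 -0.388  0.058] [ 0.455 -0.369  0.076]
side 0.073 10 [ 0.5404 -0.1267  0.0792] [ 0.535 -0.129  0.076] [ 0.546 -0.124  0.082]
side 0.073 189 [ 0.5136 -0.1633  0.077 ] [ 0.491 -0.192  0.073] [ 0.548 -0.14   0.082]
side 0.073 154 [ 0.5139 -0.2774  0.0769] [ 0.499 -0.294  0.073] [ 0.53  -0.257  0.082]
side 0.073 197 [ 0.5176 -0.3768  0.0768] [ 0.502 -0.394  0.073] [ 0.533 -0.356  0.082]
side 0.073 9 [ 0.4916 -0.3793  0.077 ] [ 0.491 -0.383  0.073] [ 0.493 -0.375  0.081]
side 0.073 174 [ 0.5193 -0.4518  0.0781] [ 0.49  -0.463  0.073] [ 0.55  -0.419  0.082]
```

View pics/crop.png

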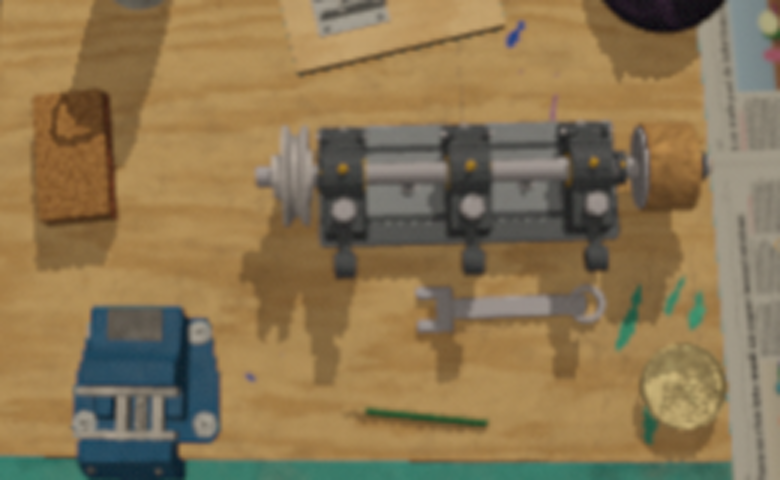

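Emit:
{"name": "arm_command", "arguments": {
  "rows": [
    [[0,0,0.125,0,0,0,-1],[0,0,0.126,0,0,0,-1],[0,0,0,2,-2.6,0,-1],[0,0,0,3,-4,0,-1],[0,0,0,3,-4,0,-1],[0,0,0,3,-4,0,-1],[0,0,0,3,-4,0,-1],[0,0,0,3,-4,0,-1]]
  ],
  "squeeze": 30
}}

```text
time: 2.1
eef_pos: [0.339, -0.3664, 0.3041]
orientation: [1.0, 0.017, 0.0, 0.0]
wrist_force: [1.1, -0.6, 0.1]
grip_width: -0.0
finger_force: 0.0
```

Emit:
{"name": "arm_command", "arguments": {
  "rows": [
    [[0,0,0,3,-4,0,-1],[0,0,0,3,-4,0,-1],[0,0,0,3,-4,0,-1],[0,0,0,3,-4,0,-1],[0,0,0,0,0,2,-1],[0,0,0,0,0,0,-1],[0,0,0,0,0,0,-1]]
  ]
}}

```text
time: 2.98
eef_pos: [0.4524, -0.2045, 0.2845]
orientation: [1.0, 0.017, 0.0, 0.0]
wrist_force: [-0.7, 0.5, 0.1]
grip_width: 0.0001
finger_force: 0.0
```

```bash
cat >> h.py <<'E'
def go(target, yaw=.035):
    o=readout.get_obs(); M=R.from_quat(o['orientation']); p=np.array(o['eef_pos'])
    T=np.column_stack([[np.cos(yaw),np.sin(yaw),0],[np.sin(yaw),-np.cos(yaw),0],[0,0,-1]])
    print('t',o['time'],'p',p.round(4),'turn',(M.inv()*R.from_matrix(T)).as_rotvec().round(3),'shift cm',(100*T.T@(np.array(target)-p)).round(2),'F',np.round(o['wrist_force'],2),o['grip_width'])
E
python3 -c "
from h import *
go([.476,-.1745,.179])"
```

```text
t 2.975 p [ 0.4524 -0.2045  0.2845] turn [ 0.    -0.    -0.001] shift cm [ 2.46 -2.92 10.55] F [-0.72  0.49  0.05] 9.90958463584702e-05
```

Emit:
{"name": "arm_command", "arguments": {
  "rows": [
    [[0,0,0,2.5,-2.9,2,-1],[0,0,0,0,0,3.5,-1],[0,0,0,0,0,3.5,-1],[0,0,0,0,0,2,-1],[0,0,0,0,0,0.9,-1],[0,0,0,0,0,0,-1],[0,0,0,0,0,0,-1]]
  ]
}}

```text
time: 3.85
eef_pos: [0.4771, -0.1743, 0.166]
orientation: [1.0, 0.017, 0.001, 0.0]
wrist_force: [-0.2, 0.0, 0.7]
grip_width: -0.0004
finger_force: 0.0
```

Emit:
{"name": "arm_command", "arguments": {
  "rows": [
    [[0,0,0,0,0,0.1,-1],[0,0,0,0,0,0.1,-1],[0,0,0,0,0,0,-1]]
  ]
}}

```text
time: 4.22
eef_pos: [0.4766, -0.1739, 0.163]
orientation: [1.0, 0.017, 0.0, 0.0]
wrist_force: [0.2, -0.6, -0.2]
grip_width: -0.0004
finger_force: 0.0
```

Emit:
{"name": "arm_command", "arguments": {
  "rows": [
    [[0,0,0,0,0,0.1,-1],[0,0,0,0,0,0,-1]]
  ]
}}

```text
time: 4.47
eef_pos: [0.4766, -0.1739, 0.1618]
orientation: [1.0, 0.017, -0.0, 0.0]
wrist_force: [0.6, -0.3, -0.6]
grip_width: -0.0002
finger_force: 0.0
```

Emit:
{"name": "arm_command", "arguments": {
  "rows": [
    [[0,0,0,0,0,0.1,-1],[0,0,0,0,0,0,-1]]
  ]
}}

```text
time: 4.72
eef_pos: [0.4765, -0.1739, 0.1608]
orientation: [1.0, 0.017, -0.0, 0.0]
wrist_force: [0.2, 0.4, 0.2]
grip_width: -0.0001
finger_force: 0.0
```

Still free. I'll keep going in 1 mm steps.

Emit:
{"name": "arm_command", "arguments": {
  "rows": [
    [[0,0,0,0,0,0.1,-1],[0,0,0,0,0,0,-1]]
  ]
}}

```text
time: 4.97
eef_pos: [0.4765, -0.174, 0.1598]
orientation: [1.0, 0.017, -0.0, 0.0]
wrist_force: [-0.5, -0.6, -0.1]
grip_width: 0.0
finger_force: 0.0
```

Emit:
{"name": "arm_command", "arguments": {
  "rows": [
    [[0,0,0,0,0,0.1,-1],[0,0,0,0,0,0,-1]]
  ]
}}

```text
time: 5.22
eef_pos: [0.4767, -0.174, 0.159]
orientation: [1.0, 0.017, 0.0, 0.0]
wrist_force: [0.4, 1.2, 1.1]
grip_width: 0.0
finger_force: 0.6
```

Emit:
{"name": "arm_command", "arguments": {
  "rows": [
    [[0,0,0,0,0,0.1,-1],[0,0,0,0,0,0,-1]]
  ]
}}

```text
time: 5.48
eef_pos: [0.4767, -0.174, 0.158]
orientation: [1.0, 0.017, 0.0, 0.0]
wrist_force: [-0.3, 0.7, 1.7]
grip_width: -0.0
finger_force: 0.9
```

Emit:
{"name": "arm_command", "arguments": {
  "rows": [
    [[0,0,0,0,0,0.1,-1],[0,0,0,0,0,0,-1]]
  ]
}}

```text
time: 5.72
eef_pos: [0.4767, -0.174, 0.1569]
orientation: [1.0, 0.017, 0.0, 0.0]
wrist_force: [-0.2, 0.7, 1.6]
grip_width: 0.0001
finger_force: 1.2
```

Emit:
{"name": "arm_command", "arguments": {
  "rows": [
    [[0,0,0,0,0,0.1,-1],[0,0,0,0,0,0,-1]]
  ]
}}

```text
time: 5.98
eef_pos: [0.4766, -0.174, 0.1559]
orientation: [1.0, 0.017, 0.0, 0.0]
wrist_force: [-0.5, 0.3, 2.5]
grip_width: 0.0002
finger_force: 1.6
```

The pulley-end bolt gives (about 0.8 N/mm). One more mm to make the tap certain, then on to the middle bolt.

Emit:
{"name": "arm_command", "arguments": {
  "rows": [
    [[0,0,0,0,0,0.1,-1],[0,0,0,0,0,0,-1],[0,0,0,0,0,0,-1]]
  ]
}}

```text
time: 6.35
eef_pos: [0.4767, -0.174, 0.155]
orientation: [1.0, 0.017, 0.0, 0.0]
wrist_force: [-0.4, 0.8, 3.6]
grip_width: -0.0
finger_force: 1.9
```

Emit:
{"name": "arm_command", "arguments": {
  "rows": [
    [[0,0,0,0,0,-1.5,-1],[0,0,0,0,2.6,-0.8,-1],[0,0,0,0,5.1,0,-1],[0,0,0,0,2.6,0,-1],[0,0,0,0,0,1.6,-1],[0,0,0,0,0,0,-1],[0,0,0,0,0,0,-1]]
  ]
}}

```text
time: 7.22
eef_pos: [0.4804, -0.2757, 0.1621]
orientation: [1.0, 0.018, -0.0, -0.0]
wrist_force: [-0.1, -0.8, -0.1]
grip_width: 0.0
finger_force: 0.0
```

```bash
python3 -c "
from h import *
go([.4797,-.2773,.161])"
```

```text
t 7.225 p [ 0.4804 -0.2757  0.1621] turn [-0.     0.     0.001] shift cm [-0.08  0.16  0.11] F [-0.08 -0.85 -0.09] 1.286991147047634e-05
```

Emit:
{"name": "arm_command", "arguments": {
  "rows": [
    [[0,0,0,-0.1,0.2,0.2,-1],[0,0,0,0,0,0.1,-1],[0,0,0,0,0,0,-1]]
  ]
}}

```text
time: 7.6
eef_pos: [0.4793, -0.2789, 0.1591]
orientation: [1.0, 0.017, 0.0, 0.0]
wrist_force: [-0.8, 0.3, 1.9]
grip_width: 0.0003
finger_force: 0.8
```

Emit:
{"name": "arm_command", "arguments": {
  "rows": [
    [[0,0,0,0,0,0.06,-1],[0,0,0,0,0,0,-1]]
  ]
}}

```text
time: 7.85
eef_pos: [0.4793, -0.2789, 0.1588]
orientation: [1.0, 0.017, 0.0, 0.0]
wrist_force: [-2.7, 0.8, 5.9]
grip_width: 0.0002
finger_force: 2.9
```

Emit:
{"name": "arm_command", "arguments": {
  "rows": [
    [[0,0,0,0,0,0.05,-1],[0,0,0,0,0,0,-1]]
  ]
}}

```text
time: 8.1
eef_pos: [0.4793, -0.2789, 0.1585]
orientation: [1.0, 0.017, 0.0, 0.0]
wrist_force: [-3.2, 1.7, 8.3]
grip_width: 0.0003
finger_force: 4.2
```

The middle bolt is tight and tapped. Next is the drum end.

Emit:
{"name": "arm_command", "arguments": {
  "rows": [
    [[0,0,0,0,0,-1.5,-1],[0,0,0,0,2.4,-0.5,-1],[0,0,0,0,5,0,-1],[0,0,0,0,2.4,0,-1],[0,0,0,0,0,1.6,-1],[0,0,0,0,0,0,-1],[0,0,0,0,0,0,-1]]
  ]
}}

```text
time: 8.98
eef_pos: [0.4831, -0.3756, 0.162]
orientation: [1.0, 0.018, 0.0, -0.0]
wrist_force: [0.4, -0.0, -0.5]
grip_width: 0.0
finger_force: 0.0
```

```bash
python3 -c "
from h import *
go([.483,-.3766,.161])"
```

```text
t 8.975 p [ 0.4831 -0.3756  0.162 ] turn [-0.001 -0.     0.001] shift cm [-0.01  0.1   0.1 ] F [ 0.38 -0.03 -0.54] 4.56477579368208e-05
```

Emit:
{"name": "arm_command", "arguments": {
  "rows": [
    [[0,0,0,0,0,0.2,-1],[0,0,0,0,0,0.1,-1],[0,0,0,0,0,0,-1]]
  ]
}}

```text
time: 9.35
eef_pos: [0.4828, -0.3766, 0.1591]
orientation: [1.0, 0.018, 0.0, 0.0]
wrist_force: [-0.7, 1.9, 2.8]
grip_width: 0.0001
finger_force: 1.0
```

Emit:
{"name": "arm_command", "arguments": {
  "rows": [
    [[0,0,0,0,0,0.06,-1],[0,0,0,0,0,0,-1]]
  ]
}}

```text
time: 9.6
eef_pos: [0.4829, -0.3766, 0.1588]
orientation: [1.0, 0.018, 0.0, 0.0]
wrist_force: [-2.4, 3.5, 5.3]
grip_width: 0.0001
finger_force: 3.0
```

Emit:
{"name": "arm_command", "arguments": {
  "rows": [
    [[0,0,0,0,0,0.05,-1],[0,0,0,0,0,0,-1]]
  ]
}}

```text
time: 9.85
eef_pos: [0.4829, -0.3766, 0.1585]
orientation: [1.0, 0.018, 0.0, 0.0]
wrist_force: [-2.2, 3.3, 8.8]
grip_width: -0.0002
finger_force: 4.2
```

The drum-end bolt is tight too, so the pulley-end bearing is the loose one. Moving to its lug.

Emit:
{"name": "arm_command", "arguments": {
  "rows": [
    [[0,0,0,0,0,-2,-1],[0,0,0,-1,-2.4,-2.2,0],[0,0,0,-1,-4.5,0,0.3],[0,0,0,-1,-4.5,0,0.3],[0,0,0,-1,-4.5,0,0.3],[0,0,0,0,-4.4,0,0.3],[0,0,0,0,0,0,0.3],[0,0,0,0,0,0,0.3]]
  ]
}}

```text
time: 10.85
eef_pos: [0.4359, -0.1761, 0.2005]
orientation: [1.0, 0.017, 0.0, 0.001]
wrist_force: [0.6, 0.1, 0.7]
grip_width: 0.0554
finger_force: 0.0
```

```bash
python3 - <<'E'
from h import *
go([.434,-.1755,.118])
c=cams.read_camera('side'); cv2.imwrite('pics/s1.png',cv2.resize(c['color'][120:270,220:400],None,fx=4,fy=4,interpolation=cv2.INTER_CUBIC)[:,:,::-1])
E
```

```text
t 10.85 p [ 0.4359 -0.1761  0.2005] turn [ 0.001 -0.001 -0.   ] shift cm [-0.18 -0.07  8.25] F [0.6  0.1  0.71] 0.05541988277260487
```

View pics/s1.png

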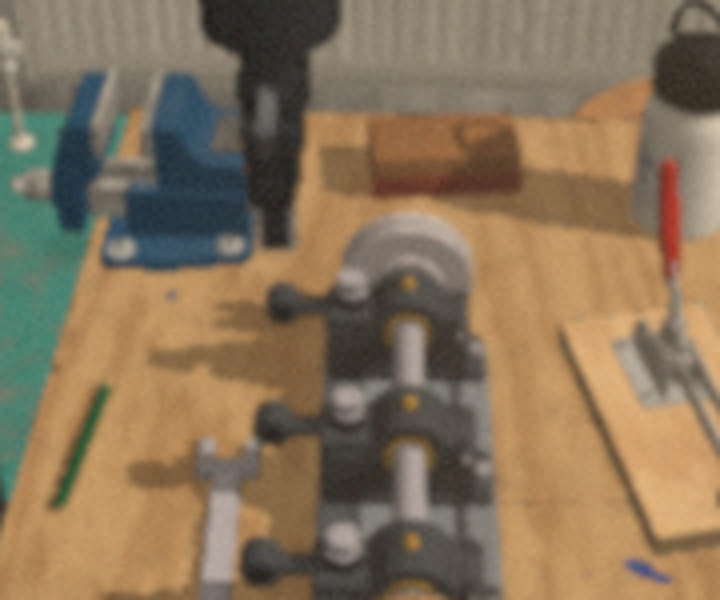

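The view shows the open gripper above the pulley-end lug (lug at crop (285,300)), with the spanner and vise clear. Now descend and pinch.

Emit:
{"name": "arm_command", "arguments": {
  "rows": [
    [[0,0,0,-0.2,0,2,0.3],[0,0,0,0,0,3,0.3],[0,0,0,0,0,2.1,0.3],[0,0,0,0,0,1,0.3],[0,0,0,0,0,0,0.3]]
  ]
}}

```text
time: 11.52
eef_pos: [0.4335, -0.1759, 0.1185]
orientation: [1.0, 0.017, -0.0, -0.0]
wrist_force: [1.0, 1.1, 0.0]
grip_width: 0.0556
finger_force: 0.0
```

Emit:
{"name": "arm_command", "arguments": {
  "rows": [
    [[0,0,0,0,0,0,-0.3],[0,0,0,0,0,0,-1],[0,0,0,0,0,0,-1],[0,0,0,0,0,0,-1]]
  ],
  "squeeze": 40
}}

```text
time: 12.02
eef_pos: [0.4341, -0.1757, 0.1195]
orientation: [1.0, 0.017, 0.001, 0.0]
wrist_force: [-2.3, 0.2, 6.9]
grip_width: 0.0176
finger_force: 40.5
```

```bash
python3 - <<'E'
from h import *
go([.434,-.1755,.118])
c=cams.read_camera('side'); cv2.imwrite('pics/s2.png',cv2.resize(c['color'][120:270,220:400],None,fx=4,fy=4,interpolation=cv2.INTER_CUBIC)[:,:,::-1])
E
```

```text
t 12.025 p [ 0.4341 -0.1757  0.1195] turn [ 0.001 -0.001 -0.   ] shift cm [-0.01 -0.02  0.15] F [-2.34  0.19  6.85] 0.01761367438624759
```

View pics/s2.png

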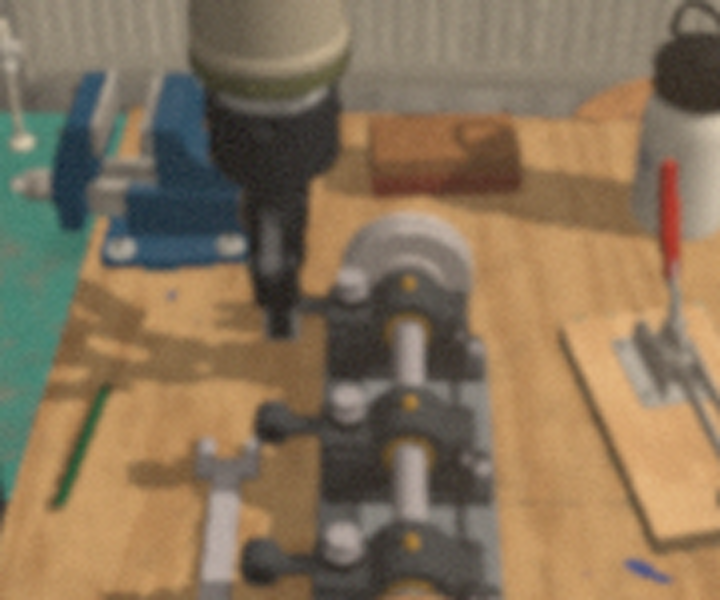

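Pinched at 17.6 mm, fingers on the lug (crop (283,315)). Lift along the arc.

Emit:
{"name": "arm_command", "arguments": {
  "rows": [
    [[0,0,0,0.04,0,-0.38,-1],[0,0,0,0.04,0,-0.37,-1],[0,0,0,0.13,0,-0.74,-1],[0,0,0,0.19,0,-0.73,-1],[0,0,0,0.24,0,-0.72,-1],[0,0,0,0.29,0,-0.7,-1],[0,0,0,0,0,0,-1]]
  ]
}}

```text
time: 12.95
eef_pos: [0.4429, -0.1754, 0.1555]
orientation: [1.0, 0.017, -0.0, 0.0]
wrist_force: [-1.0, -4.0, -3.2]
grip_width: 0.017
finger_force: 39.6
```

Emit:
{"name": "arm_command", "arguments": {
  "rows": [
    [[0,0,0,0.33,0,-0.68,-1],[0,0,0,0.38,0,-0.65,-1],[0,0,0,0.42,0,-0.62,-1],[0,0,0,0.47,0,-0.59,-1],[0,0,0,0,0,0,-1]]
  ]
}}

```text
time: 13.58
eef_pos: [0.4588, -0.1748, 0.1808]
orientation: [1.0, 0.017, -0.0, 0.0]
wrist_force: [-2.4, -5.2, -3.0]
grip_width: 0.0173
finger_force: 39.6
```

Emit:
{"name": "arm_command", "arguments": {
  "rows": [
    [[0,0,0,0.51,0,-0.56,-1],[0,0,0,0.55,0,-0.52,-1],[0,0,0,0.58,0,-0.48,-1],[0,0,0,0.61,0,-0.44,-1],[0,0,0,0,0,0,-1],[0,0,0,0,0,0,-1],[0,0,0,0,0,0,-1],[0,0,0,0,0,0,-1]]
  ]
}}

```text
time: 14.58
eef_pos: [0.4811, -0.1741, 0.2006]
orientation: [1.0, 0.017, -0.0, 0.0]
wrist_force: [-1.5, -4.3, -1.5]
grip_width: 0.0171
finger_force: 39.8
```

```bash
python3 - <<'E'
from h import *
go([.434+.0417,-.1755,.2])
print(readout.get_obs()['finger_force'])
c=cams.read_camera('side'); cv2.imwrite('pics/s3.png',cv2.resize(c['color'][120:270,220:400],None,fx=4,fy=4,interpolation=cv2.INTER_CUBIC)[:,:,::-1])
E
```

```text
t 14.575 p [ 0.4811 -0.1741  0.2006] turn [ 0.     0.001 -0.001] shift cm [-0.54  0.13  0.06] F [-1.48 -4.29 -1.52] 0.01714932591573287
39.757851362228394
```

View pics/s3.png

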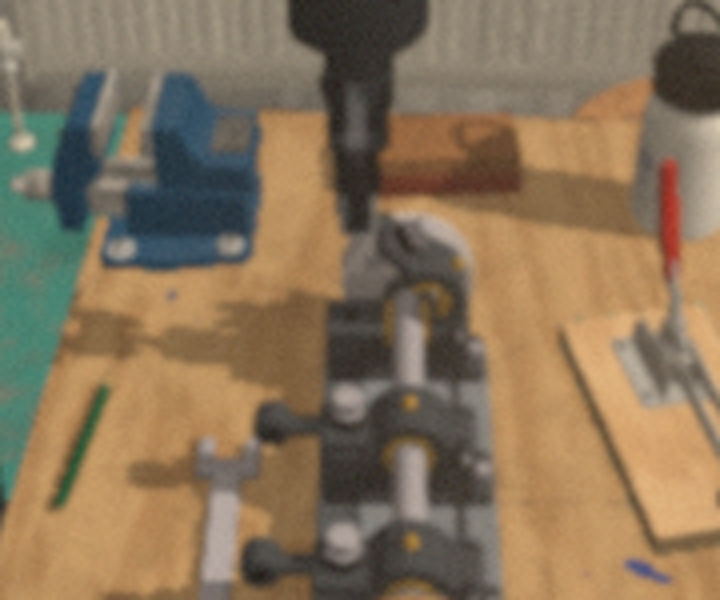

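The cap stands open at roughly 50° (crop (420,240)), held by the fingers, and nothing else was disturbed. Handing in.

```bash
python3 -c "
from h import *
print(finish_job())"
```

```text
the job is handed in; nothing more can be done
None
```

The pulley-end bolt is the loose one (it gave about 4 mm; the middle and drum-end bolts were tight), and I handed the job in with that bearing's cap held open at about 50 degrees; the hand-in returned no verdict.

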